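# Push the sampling swab home in the open vial

## Task

Take the sampling swab out of its resting post and push it, bud first, down into the one open vial in the black rack until the swab's cap sits fully on the vial's rim; a stiff rubber follower inside the vial has to be pushed down ahead of the bud, so the swab will not sink by its own weight. Leave the swab upright in the vial, let go, and do not disturb the other things on the worktop.

Things in the scene. Friction and masses are not known exactly. Their poses are not given: they have to be found in the camera images.
- swab: White sampling swab, 120 mm long, about 30 g. Ribbed round cap to grip, 22 mm diameter, 45 mm tall; below it a 5 mm shaft ending in a 9 mm thick rounded bud. Origin: centre of the cap's flat underside; +z along the axis towards the cap's top (cap from z = 0 to +45 mm, bud end at z = -75 mm). It starts upright in the post, cap resting on the post's top.
- swab_tip (a point): The lower end of the swab's bud, on its axis, 75 mm below the underside of the cap.
- post: The grey resting post, fixed to the worktop: a 72 mm round foot and a 26 mm column, 90 mm tall in all, with a 14 mm bore, 78 mm deep, open at the top. Origin: centre of its underside on the worktop, +z up.
- rack: Black tube rack, fixed, 80 x 104 mm (x, y), walls 40 mm high. One open vial and three capped blood tubes (16 mm diameter, tops 93 mm above the worktop) stand in its four corner cells, 51 mm apart along the rack's x and 76 mm along its y; which corner holds the vial varies. Origin: centre of its underside on the worktop, +z up.
- open_vial: The open white vial, fixed upright in a corner cell of the rack; the only one without a cap. 20 mm outside diameter, 14 mm bore, 96 mm tall, its rim 99 mm above the worktop. Origin: centre of its underside, 3 mm above the worktop; +z up. When the swab is home its origin lies 96 mm above this origin.
- vial_mouth (a point): Centre of the open vial's rim (99 mm above the worktop, on the bore's axis).
- follower (a joint): How far the black rubber follower has been pushed down inside the vial, in m. At 0 its top lies 35 mm below the vial's rim; it starts somewhere between 0 and 0.015, moves down only when pushed (about 3 N) and stays where it is left; 0.040 when the swab's cap sits on the rim; it stops at 0.045.
- specimen_cup: Bystander: specimen cup with a screw lid, 53 mm diameter, 66 mm tall. Loose. Origin: centre of its underside.
- brown_bottle: Bystander: brown bottle with a cap, 51 mm diameter, 113 mm tall. Loose. Origin: centre of its underside.
- flat_box: Bystander: closed flat box, 92 x 99 x 32 mm. Loose. Origin: centre of its underside.
- timer: Bystander: square countdown timer lying flat, 62 x 62 x 18 mm. Loose. Origin: centre of its underside.

How it is judged (in metres and radians):
On the way, in this order (a step that is already met when the one before it is completed fails the run):
1. the swab is lifted out of the post: its bud is higher than the vial's rim (height (world z) of swab_tip above 0.102 m), for 0.1 s.
2. the bud is inside the vial's mouth: on its axis to 6 mm and at least 10 mm below the rim (horizontal distance between swab_tip and vial_mouth below 0.006 m and z of swab_tip in the frame of open_vial below 0.086 m), for 0.1 s.
At the end, for the whole second after the job is handed in: The swab stands in the open vial, cap on the rim (gap under 3 mm), its cap within 6 mm and its bud within 7 mm of the vial's axis, upright to 0.1 rad, the follower pushed down past 0.035 m, the swab released and at rest (z of swab in the frame of open_vial below 0.099 m and horizontal distance between swab and open_vial below 0.006 m and horizontal distance between swab_tip and vial_mouth below 0.007 m and angle between swab's own z axis and vertical below 0.1 rad and value of joint follower above 0.035 m and linear speed of swab below 0.02 m/s); the robot touches nothing.
It fails at once if a bystander (cup, bottle, flat box or timer) is moved more than 20 mm (distance of any of specimen_cup, brown_bottle, flat_box, timer from where it was at the start of the episode above 0.02 m).
It also fails if it takes over 42 s, if anything falls off the work surface, if the arm or the gripper's body presses on something with over 40 N, if the wrist force passes 120 N, or if a joint passes its speed limit or range.

## Robot

A 6-joint arm with a two-finger parallel gripper is mounted at the origin on a cart in front of the work surface, level with it; the furniture and walls round the work are solid. World frame = base frame: x ahead of the robot, y to its left, z up, the work surface at z = 0. Lengths are in mm, angles in degrees, forces in N, time in s.
With the tool pointing down it reaches from about 350 to 850 mm from the base axis. Payload 8.1 kg.
Tool frame: the origin (TCP) lies midway between the tips of the shut fingers; the grasp point (between the pads) lies 19 mm behind it; z points along the fingers, y is the line along which they close (so a half turn about z gives the same grasp; the last joint's range is limited). The gripper opens to 85 mm and grips with 20 to 120 N. Pads are 22 mm wide; open, the fingers measure 114 mm over their backs; the gripper's body (76 mm by 85 mm) begins 54 mm behind the grasp point. The pads swing forward as they close: fully open they stand 13 mm farther back than shut.
Start: joints at [67.185, 7.471, 85.268, -0, 87.261, -4.893], TCP at [184.613, 570.897, 231.292] pointing down, gripper open.
Joint ranges: [-169.43, 169.43], [-51.17, 129.36], [1.28, 143.12], [-76.62, 256.62], [0, 156.53], [-152.29, 152.29]. Speed limits (degrees/s): [136.94, 136.94, 159.86, 180, 180, 180].

## Interface

Orientations are given as [roll, pitch, yaw] about the fixed x, y, z axes, in that order (R = Rz(yaw) Ry(pitch) Rx(roll)).
In Python, from bench import r gives the robot as it stands.
- The arm moves only by the tool send_path, called by a JSON object that holds its "name" and its "arguments", one argument or row to a line. Schema: {"type":"object","properties":{"rows":{"type":"array","items":{"type":"array","items":{"type":"number"},"minItems":7,"maxItems":7},"minItems":1,"maxItems":8},"grip_force":{"type":"number"},"only":{"type":"string"},"quiet":{"type":"boolean"},"lines":{"type":"string"}},"required":["rows"],"additionalProperties":false}. rows is a list of rows, 1 to 8 of them, each of 7 numbers: a rotation vector rx, ry, rz in a scale on which 1.0 is 60 degrees, then dx, dy, dz in shares of 60 cm (1.0 is 60 cm), then the finger opening in mm; each row is the pose to reach, as a shift and turn from the pose commanded when the call began, along the tool's axes at that moment; what a row does not reach only later rows make up. A row lasts 1/8 s, in which the tool goes at most 62.5 mm and 10.7 degrees, less where a joint would pass 70% of its speed; a pose out of reach is approached as far as the arm can. The fingers move at their own pace and stop on an object; grip_force is the grip in N (left out, the last holds). Time passes only in rows, so rows that do not move let the fingers close. The tool returns the time, the measured TCP pose, the force, the opening and the grip force at its end. only (a regular expression) keeps the lines of the reply that match it, lines (a string "A,B") keeps lines A to B, and quiet returns only ok. Shift and turn numbers lie between -1 and 1, and a call with a number outside is refused. Input that does not fit is refused with a message, and nothing moves.
- r.sense(): the state, without advancing time (a new reading comes with each control period).
- r.snapshot(name): name is "scene" or "top" or "wrist"; returns a dict with "pixels" (480x640x3 uint8, blue, green, red), "fx", "fy", "cx", "cy" (pixels), "D" ([k1, k2, p1, p2, k3] as OpenCV has them; the pictures are not rectified), "pose" (4x4, takes a point from camera to world coordinates). Camera axes: x right, y up, looking along -z (the intrinsics and any distortion apply to the point x, -y, -z); pixel columns grow to the right and rows downward; lengths in mm; the calibration is good to about 2 mm. A picture is of the moment at which its call begins. There is no depth.
- r.hand_in(): hands the job in; it is judged then, once.
The state is a dict: "time": time; "joint_pos": joint angles; "qd": joint speeds; "joint_efforts": joint torques, N m; "tool_pos": TCP position; "tcp_rot": TCP orientation; "ft_force": force on the tool from outside, world axes, zero at the start; "wrist_torque": the same for the moment, N m; "finger_gap": finger opening in mm; "grip_force": force on a finger pad.
Only numpy, scipy, OpenCV 4.12 (cv2) and the standard library are available. Lean on these libraries where they do the work, as an engineer would, in place of code of your own. Each camera call takes 0.05 s, during which the arm holds its last target. There are 200 camera calls.

## Working session

There is one attempt and no reset: what is moved stays moved. The work goes in short steps, Python scripts to look and compute and a tool call to move; the robot and the scene stay as the last step left them, time stands still between calls to the robot, and variables do not carry over. Pictures are saved under pics/ and viewed, at most 10 in all, crops included, and the job is handed in when it is done.

```bash
ls; mkdir -p pics
```

Run:
```python
from bench import r
import cv2,pickle
s=r.sense(); print(s['time'],s['tool_pos'],s['tcp_rot'],s['finger_gap'])
d={}
for n in("scene","top","wrist"):
    p=r.snapshot(n); d[n]=p; cv2.imwrite(f"pics/{n}0.png",p["pixels"])
    print(n,p['fx'],p['cx'],p['cy'],p['D'],p['pose'].round(3).tolist() if hasattr(p['pose'],'round') else p['pose'])
pickle.dump(d,open('s0.pkl','wb'))
```

```text
bench.py
pics
0.0 [184.39055117 570.38512581 230.21809526] [-1.79893959e+02 -9.40870742e-03  1.62076814e+02] 85.16754501531953
scene 469.6996201953312 319.40211466386927 235.70060168987885 [0.01317732 0.         0.         0.         0.        ] [[0.902, 0.294, -0.317, 165.327], [-0.432, 0.639, -0.636, -838.313], [0.015, 0.711, 0.703, 999.733], [0.0, 0.0, 0.0, 1.0]]
top 495.6021787023138 330.37983928958164 246.5511055431759 [-0.1176502  0.         0.         0.         0.       ] [[-0.006, 0.989, -0.149, 326.349], [-1.0, -0.007, -0.007, 1.769], [-0.008, 0.149, 0.989, 1700.358], [0.0, 0.0, 0.0, 1.0]]
wrist 427.4700650923067 313.80180338380046 247.53494774921955 [-0.02169245  0.          0.          0.          0.        ] [[0.308, -0.902, -0.303, 106.497], [0.951, 0.291, 0.1, 594.76], [-0.002, -0.319, 0.948, 373.666], [0.0, 0.0, 0.0, 1.0]]
```

View pics/top0.png

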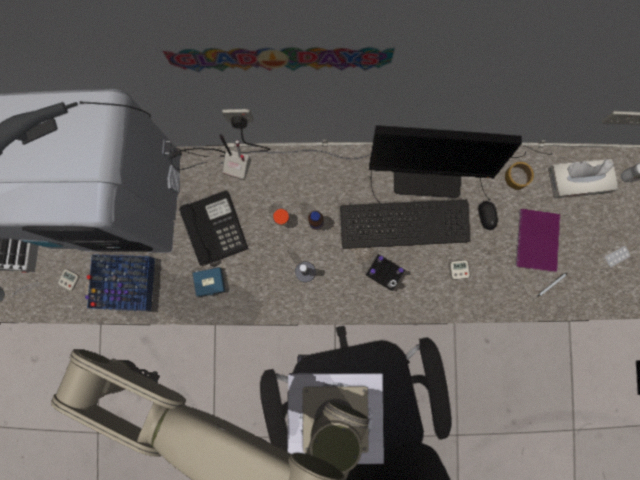

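View pics/scene0.png

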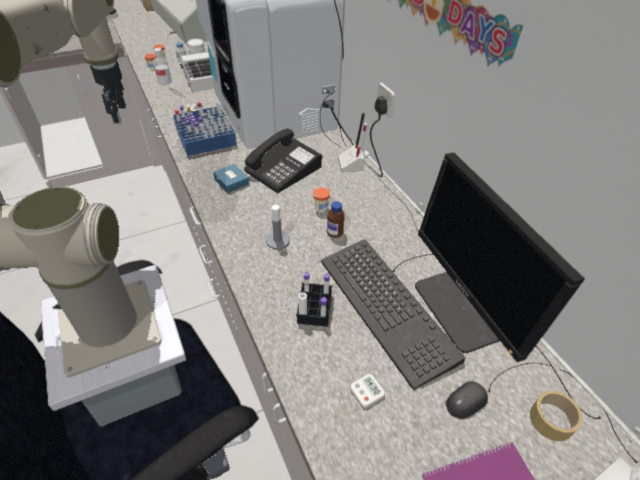

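The top view shows the post with the swab near (305,269), the rack near (386,272) with the white vial near (393,283), the cup at (281,216), the bottle at (316,219), the box at (208,282) and the timer at (459,269). In the scene view the swab cap is near (276,212) and the vial near (303,298). I'll enlarge both.

Create h.py:
```python
import numpy as np,cv2
def ray(p,uv):
    K=np.array([[p['fx'],0,p['cx']],[0,p['fy'],p['cy']],[0,0,1]]);T=np.array(p['pose'])
    x,y=cv2.undistortPoints(np.array([[uv]],float),K,np.array(p['D'],float))[0,0]
    return T[:3,3],T[:3,:3]@np.array([x,-y,-1])
def plane(p,uv,z):
    o,d=ray(p,uv); return (o+d*(z-o[2])/d[2]).round(1)
def two(a,ua,b,ub):
    o,d=ray(a,ua);q,e=ray(b,ub)
    t=np.linalg.lstsq(np.c_[d,-e],q-o,rcond=None)[0]
    A,B=o+d*t[0],q+e*t[1]; return ((A+B)/2).round(1),np.linalg.norm(A-B).round(1)
```

Run:
```python
import pickle,cv2,numpy as np
d=pickle.load(open('s0.pkl','rb'))
t=d['top']['pixels'][245:305,285:415];s=d['scene']['pixels'][195:335,250:350]
a=cv2.resize(t,None,fx=6,fy=6,interpolation=cv2.INTER_CUBIC)
cv2.imwrite('pics/tc.png',a)
cv2.imwrite('pics/sc.png',cv2.resize(s,None,fx=4.2,fy=4.2,interpolation=cv2.INTER_CUBIC))
```

```text
(no output)
```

View pics/tc.png

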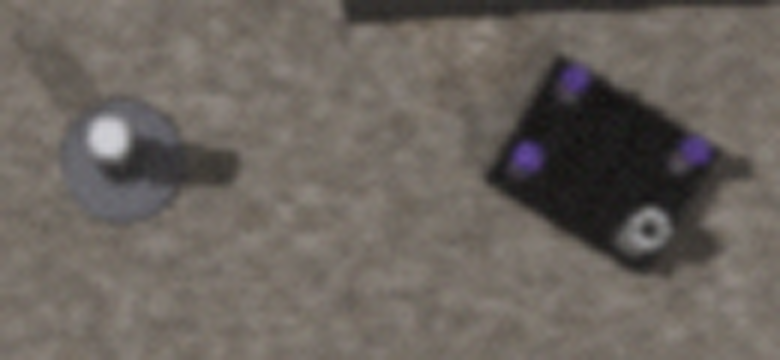

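View pics/sc.png

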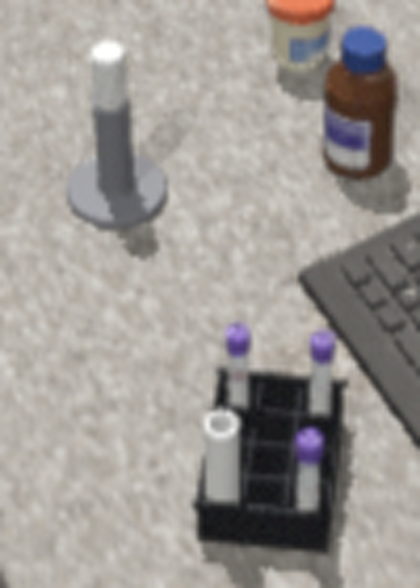

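The top crop shows the cap top at about (107,137) and the vial rim, with its dark bore, at about (649,228). The scene crop shows the cap top at (109,50) and the rim at (221,424). The three purple caps mark the other rack corners.

Run:
```python
import pickle,numpy as np
from h import *
d=pickle.load(open('s0.pkl','rb'));T,S=d['top'],d['scene']
t=lambda x,y:((x+.5)/6-.5+285,(y+.5)/6-.5+245)
s=lambda x,y:((x+.5)/4.2-.5+250,(y+.5)/4.2-.5+195)
print('cap',plane(T,t(107,137),135),plane(S,s(109,50),135),two(T,t(107,137),S,s(109,50)))
print('foot',plane(T,t(122,160),6),plane(S,s(117,190),6))
print('vial',plane(T,t(649,228),99),plane(S,s(221,424),99),two(T,t(649,228),S,s(221,424)))
for a,b in (((576,77),(322,343)),((528,154),(238,336)),((697,149),(310,441))):
  print('tube',plane(T,t(*a),93),plane(S,s(*b),93))
for n,uv,z in(('cup',(281,216),66),('bottle',(316,218),113),('keyb',(342,207),20),('keyb2',(343,247),20),('timer',(459,269),18)): print(n,plane(T,uv,z))
```

```text
cap [495.3 101.5 135. ] [493.9  99.8 135. ] (array([495.1, 101.7, 133.1]), np.float64(0.9))
foot [496.  101.1   6. ] [492.1  97.5   6. ]
vial [ 447.7 -188.7   99. ] [ 444.7 -191.    99. ] (array([ 446.9, -188.8,   95.6]), np.float64(2.3))
tube [ 530.9 -151.5   93. ] [ 526.6 -156.3   93. ]
tube [ 489.  -124.5   93. ] [ 483.1 -130.    93. ]
tube [ 491.  -216.6   93. ] [ 487.9 -219.4   93. ]
cup [677.5 178.7  66. ]
bottle [659.8  58.8 113. ]
keyb [717.6 -28.2  20. ]
keyb2 [577.2 -30.3  20. ]
timer [ 498.2 -427.8   18. ]
```

The measured tube spacings (49.9, 51.5, 76.4, 76.4 mm) match the rack's 51 and 76 mm, and the cap triangulates to a height of 133 mm against an expected 135. The positions hold, so I'll move over the post.

Units first: shifts go in shares of 60 cm and turns go in shares of 60 degrees. So -384 mm / 600 = -0.64, -304 mm / 600 = -0.5067.

{"name": "send_path", "arguments": {
  "rows": [
    [0, 0, 0, -0.08, -0.0633, 0, 85],
    [0, 0, 0, -0.16, -0.1267, 0, 85],
    [0, 0, 0, -0.24, -0.19, 0, 85],
    [0, 0, 0, -0.32, -0.2533, 0, 85],
    [0, 0, 0, -0.4, -0.3167, 0, 85],
    [0, 0, 0, -0.48, -0.38, 0, 85],
    [0, 0, 0, -0.56, -0.4433, 0, 85],
    [0, 0, 0, -0.64, -0.5067, 0, 85]
  ],
  "grip_force": 40
}}

```text
time: 1.15
tool_pos: [457.1, 161.7, 231.3]
tcp_rot: [180.0, 0.0, 162.1]
ft_force: [0.9, 1.4, 0.7]
finger_gap: 85.1
grip_force: 0.0
```

{"name": "send_path", "arguments": {
  "rows": [
    [0, 0, 0, -0.05, -0.0417, 0, 60],
    [0, 0, 0, -0.0917, -0.0767, 0, 60],
    [0, 0, 0, -0.0917, -0.0767, 0, 50],
    [0, 0, 0, -0.0917, -0.0767, 0, 50]
  ]
}}

```text
time: 1.65
tool_pos: [494.2, 103.1, 231.0]
tcp_rot: [180.0, -0.0, 162.1]
ft_force: [0.4, -0.0, 0.7]
finger_gap: 50.1
grip_force: 0.0
```

Run:
```python
from bench import r
import cv2,pickle
p=r.snapshot("wrist");q=r.snapshot("top");s=r.sense()
pickle.dump((p,q,s),open('s1.pkl','wb'));cv2.imwrite("pics/w1.png",p["pixels"])
print(s['tool_pos'],s['tcp_rot'],s['ft_force'])
```

```text
[494.1154745  103.64310956 231.1693324 ] [ 1.79992524e+02 -2.43905490e-02  1.62138454e+02] [-1.10932496  0.73845487  0.44304853]
```

View pics/w1.png

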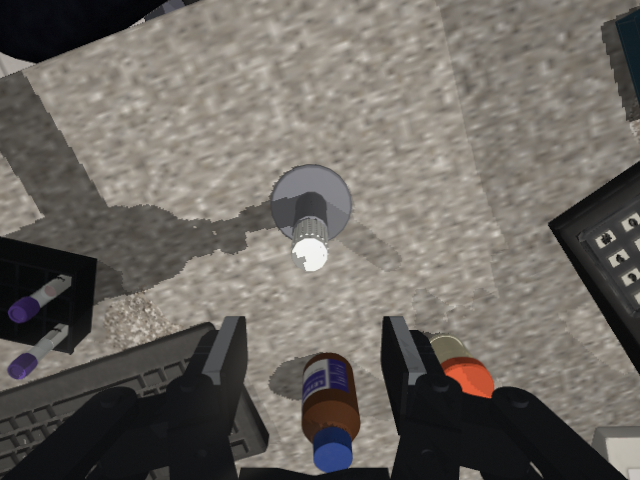

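The wrist view is centred on the swab, with the cap top at about (310,254) and the foot at (311,204). The fingers straddle it, and the bottle and cup lie well beyond.

Run:
```python
import pickle,numpy as np
from h import *
p,q,s=pickle.load(open('s1.pkl','rb'))
g=p['pixels'].min(2);m=(g>215).astype(np.uint8);n,l,st,c=cv2.connectedComponentsWithStats(m)
for i in range(1,n):
    if st[i,4]>200: print(st[i],c[i],plane(p,c[i],135))
print('eye',plane(p,(310,254),135),'foot',plane(p,(311,204),6))
R=cv2.Rodrigues(np.array([0,0,0.]))[0]
y=np.radians(162.08);X=np.array([np.cos(y),np.sin(y)]);Y=np.array([np.sin(y),-np.cos(y)])
e=plane(p,(310,254),135)[:2]-s['tool_pos'][:2];print('tool dx dy',e@X,e@Y)
```

```text
[293 239  34  32 743] [311.18573351 253.17900404] [495.6  99.7 135. ]
eye [495.9  98.9 135. ] foot [494.7  99.    6. ]
tool dx dy -3.157354453445703 -3.963928905830223
```

In the tool's units: 133 mm / 600 = 0.2217, 115 mm / 600 = 0.1917.

{"name": "send_path", "arguments": {
  "rows": [
    [0, 0, 0, -0.0033, -0.005, 0.0667, 50],
    [0, 0, 0, -0.0033, -0.005, 0.1333, 50],
    [0, 0, 0, -0.0033, -0.005, 0.1917, 50],
    [0, 0, 0, -0.0033, -0.005, 0.2217, 50],
    [0, 0, 0, -0.0033, -0.005, 0.2217, 50],
    [0, 0, 0, -0.0033, -0.005, 0.2217, 15],
    [0, 0, 0, -0.0033, -0.005, 0.2217, 10],
    [0, 0, 0, -0.0033, -0.005, 0.2217, 10]
  ],
  "grip_force": 40
}}

```text
time: 2.75
tool_pos: [497.1, 99.6, 100.3]
tcp_rot: [179.9, 0.2, 162.1]
ft_force: [-0.6, 0.6, 6.6]
finger_gap: 21.0
grip_force: 39.0
```

{"name": "send_path", "arguments": {
  "rows": [
    [0, 0, 0, 0, 0, 0, 10],
    [0, 0, 0, 0, 0, 0, 10],
    [0, 0, 0, 0, 0, 0, 10]
  ]
}}

```text
time: 3.12
tool_pos: [497.0, 99.6, 100.3]
tcp_rot: [179.9, 0.2, 162.1]
ft_force: [-1.0, 1.8, 6.5]
finger_gap: 21.1
grip_force: 39.0
```

The swab is gripped (21 mm opening, 39 N). Now I'll lift it out.

In the tool's units: -117 mm / 600 = -0.195, -95 mm / 600 = -0.1583.

{"name": "send_path", "arguments": {
  "rows": [
    [0, 0, 0, 0, 0, -0.0417, 10],
    [0, 0, 0, 0, 0, -0.1, 10],
    [0, 0, 0, 0, 0, -0.1583, 10],
    [0, 0, 0, 0, 0, -0.195, 10],
    [0, 0, 0, 0, 0, -0.195, 10]
  ],
  "grip_force": 60
}}

```text
time: 3.75
tool_pos: [497.2, 99.4, 218.0]
tcp_rot: [179.9, 0.3, 162.1]
ft_force: [0.6, 0.1, -1.0]
finger_gap: 20.9
grip_force: 58.6
```

{"name": "send_path", "arguments": {
  "rows": [
    [0, 0, 0, 0.0333, -0.075, 0, 10],
    [0, 0, 0, 0.0617, -0.145, 0, 10],
    [0, 0, 0, 0.0617, -0.145, 0, 10],
    [0, 0, 0, 0.0617, -0.145, 0, 10]
  ]
}}

```text
time: 4.25
tool_pos: [433.6, 28.0, 214.6]
tcp_rot: [180.0, -0.0, 162.0]
ft_force: [-0.0, 0.1, 0.3]
finger_gap: 20.5
grip_force: 58.9
```

Run:
```python
from bench import r
import cv2,pickle
d={n:r.snapshot(n) for n in("wrist","top","scene")};s=r.sense()
pickle.dump((d,s),open('s2.pkl','wb'))
print(s['tool_pos'],s['tcp_rot'],s['ft_force'])
w=d['wrist']['pixels'];c=d['scene']['pixels'][120:270,240:390]
cv2.imwrite('pics/w2.png',w[:,:]);cv2.imwrite('pics/s2.png',cv2.resize(c,None,fx=4,fy=4,interpolation=2))
```

```text
[433.92521313  28.49775532 214.9610146 ] [ 1.79995666e+02 -2.70163243e-02  1.62124354e+02] [-0.77601983  0.26484645 -0.27424764]
```

View pics/w2.png

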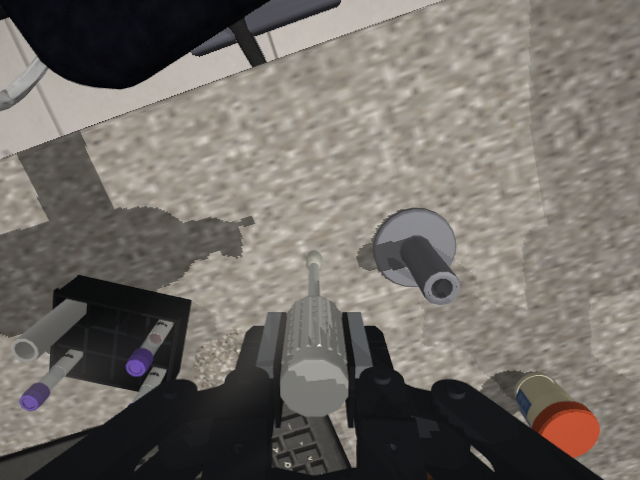

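View pics/s2.png

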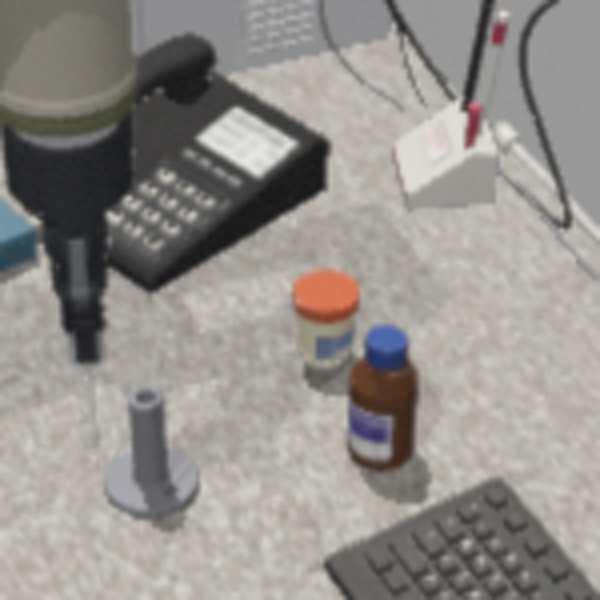

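The swab is held straight in the fingers, with the bud at about (314,257) in the wrist view. The empty post bore is at (442,288) and the vial rim at (27,349). The second view shows nothing disturbed.

Run:
```python
import pickle,numpy as np
from h import *
d,s=pickle.load(open('s2.pkl','rb'));w=d['wrist'];tp=s['tool_pos'];z0=tp[2]-10.3
y=np.radians(162.1);M=np.array([[np.cos(y),np.sin(y)],[np.sin(y),-np.cos(y)]])
b=plane(w,(314,257),z0-71); c=plane(w,(315,387),z0+45)
print('bud',b,'captop',c,'in tool:',M@(b[:2]-tp[:2]),M@(c[:2]-tp[:2]))
print('bore',plane(w,(442,288),90),'vial',plane(w,(27,349),99))
for uv in((35,397),(139,367)):print('tube',plane(w,uv,93))
```

```text
bud [432.7  27.2 133.7] captop [432.5  27.6 249.7] in tool: [ 0.76703227 -1.61151406] [ 1.0802938  -1.29234762]
bore [496.1  98.7  90. ] vial [ 447.8 -189.9   99. ]
tube [ 488.5 -211.3   93. ]
tube [ 488.2 -124.4   93. ]
```

In the tool's units: -202 mm / 600 = -0.3367, -185 mm / 600 = -0.3083.

{"name": "send_path", "arguments": {
  "rows": [
    [0, 0, 0, -0.0333, -0.0833, 0, 10],
    [0, 0, 0, -0.0667, -0.1667, 0, 10],
    [0, 0, 0, -0.1, -0.25, 0, 10],
    [0, 0, 0, -0.1233, -0.3083, 0, 10],
    [0, 0, 0, -0.135, -0.3367, 0, 10],
    [0, 0, 0, -0.135, -0.3367, 0.0167, 10],
    [0, 0, 0, -0.135, -0.3367, 0.0167, 10],
    [0, 0, 0, -0.135, -0.3367, 0.0167, 10]
  ]
}}

```text
time: 5.4
tool_pos: [448.6, -187.9, 205.0]
tcp_rot: [180.0, -0.0, 162.2]
ft_force: [-0.0, 0.7, -0.4]
finger_gap: 20.7
grip_force: 59.0
```

Run:
```python
from bench import r
import cv2,pickle
d={n:r.snapshot(n) for n in("wrist","top","scene")};s=r.sense()
pickle.dump((d,s),open('s3.pkl','wb'))
print(s['tool_pos'],s['tcp_rot'],s['ft_force'])
a=cv2.resize(d['wrist']['pixels'][190:420,215:415],None,fx=2.5,fy=2.5,interpolation=2)
b=cv2.resize(d['scene']['pixels'][210:325,260:345],None,fx=5,fy=5,interpolation=2)[:575,:290]
import numpy as np
b=cv2.resize(d['scene']['pixels'][210:325,275:333],None,fx=5,fy=5,interpolation=2)
print(a.shape,b.shape)
cv2.imwrite('pics/m3.png',np.hstack([a,b]))
```

```text
[ 448.7991939  -188.53925284  205.63719663] [-1.79998332e+02  3.51586147e-02  1.62144349e+02] [-0.31445062 -0.14248258  0.14411402]
(575, 500, 3) (575, 290, 3)
```

View pics/m3.png

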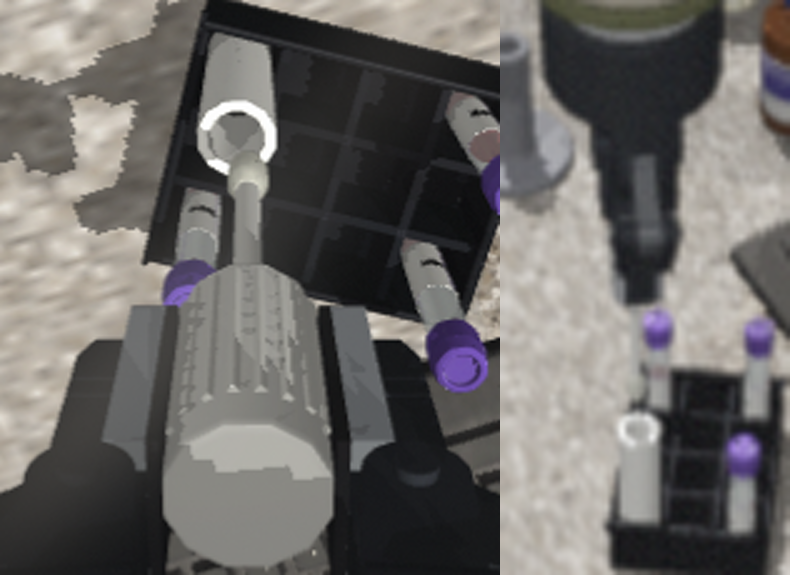

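The swab bud is just over the vial: in the wrist crop the bud is centred at about (249,175) and the rim ellipse at about (237,137). The scene crop shows the swab above the vial and the tubes clear of it.

Run:
```python
import pickle,numpy as np
from h import *
d,s=pickle.load(open('s3.pkl','rb'));w=d['wrist'];tp=s['tool_pos'];z0=tp[2]-10.3
y=np.radians(162.1);M=np.array([[np.cos(y),np.sin(y)],[np.sin(y),-np.cos(y)]])
t=lambda x,y:((x+.5)/2.5-.5+215,(y+.5)/2.5-.5+190)
b=plane(w,t(249,175),z0-70);c=plane(w,t(248,490),z0+45)
g=d['wrist']['pixels'].min(2)[220:268,285:335];m=np.zeros(1)
ys,xs=np.where(g>235);print(len(xs));e=cv2.fitEllipse(cv2.convexHull(np.c_[xs,ys].astype(np.int32)));print(e[0][0]+285,e[0][1]+220,e[1])
v=plane(w,t(237,137),99);v2=plane(w,(e[0][0]+285,e[0][1]+220),99)
print('bud',b,'cap',c,'vial',v,v2,'d',M@(v-b)[:2],M@(v2-b)[:2])
```

```text
192
309.24206733703613 244.48136138916016 (28.628379821777344, 30.38300132751465)
bud [ 448.8 -188.9  125.3] cap [ 446.8 -188.5  240.3] vial [ 447.7 -191.6   99. ] [ 447.6 -191.8   99. ] d [ 0.21689098 -2.90739717] [ 0.25057909 -3.12845171]
```

In the tool's units: 16 mm / 600 = 0.0267, 8 mm / 600 = 0.0133.

{"name": "send_path", "arguments": {
  "rows": [
    [0, 0, 0, 0, -0.005, 0.0133, 10],
    [0, 0, 0, 0, -0.005, 0.0267, 10],
    [0, 0, 0, 0, -0.005, 0.0267, 10],
    [0, 0, 0, 0, -0.005, 0.0267, 10]
  ]
}}

```text
time: 6.05
tool_pos: [447.5, -192.1, 189.2]
tcp_rot: [180.0, -0.0, 162.1]
ft_force: [-0.0, 0.7, -0.4]
finger_gap: 20.3
grip_force: 59.0
```

Run:
```python
from bench import r
import cv2,pickle
d={n:r.snapshot(n) for n in("wrist",)};s=r.sense()
pickle.dump((d,s),open('s4.pkl','wb'))
print(s['tool_pos'],s['tcp_rot'],s['ft_force'])
cv2.imwrite('pics/m4.png',cv2.resize(d['wrist']['pixels'][205:305,265:365],None,fx=6,fy=6,interpolation=2))
```

```text
[ 447.64668659 -192.12343935  189.42589488] [-1.79998354e+02  7.39286759e-03  1.62071523e+02] [-0.88006864  0.41445507 -0.28970429]
```

View pics/m4.png

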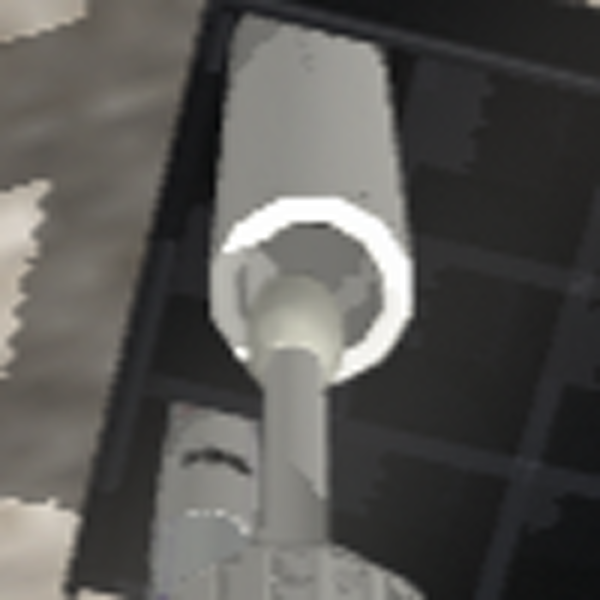

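The bud sits just over the mouth: rim centre at about (311,289) and bud ball centre at about (297,325) in the 6x crop. I'll work out the small remaining offset.

Run:
```python
import pickle,numpy as np
from h import *
d,s=pickle.load(open('s4.pkl','rb'));w=d['wrist'];tp=s['tool_pos'];z0=tp[2]-10.3
y=np.radians(162.1);M=np.array([[np.cos(y),np.sin(y)],[np.sin(y),-np.cos(y)]])
t=lambda x,y:((x+.5)/6-.5+265,(y+.5)/6-.5+205)
b=plane(w,t(297,325),z0-70.5);v=plane(w,t(311,289),99);print(b,v,M@(v-b)[:2])
```

```text
[ 447.5 -193.1  108.6] [ 447.7 -191.8   99. ] [0.20924472 1.29854405]
```

In the tool's units: 25 mm / 600 = 0.0417, 1.3 mm / 600 = 0.0022.

{"name": "send_path", "arguments": {
  "rows": [
    [0, 0, 0, 0, 0.0022, 0, 10],
    [0, 0, 0, 0, 0.0022, 0.005, 10],
    [0, 0, 0, 0, 0.0022, 0.0117, 10],
    [0, 0, 0, 0, 0.0022, 0.0183, 10],
    [0, 0, 0, 0, 0.0022, 0.025, 10],
    [0, 0, 0, 0, 0.0022, 0.0333, 10],
    [0, 0, 0, 0, 0.0022, 0.0417, 10],
    [0, 0, 0, 0, 0.0022, 0.0417, 10]
  ]
}}

```text
time: 7.1
tool_pos: [447.7, -190.6, 163.7]
tcp_rot: [180.0, -0.1, 162.1]
ft_force: [0.2, -0.0, -0.2]
finger_gap: 20.7
grip_force: 59.0
```

No contact force, and the bud is about 20 mm inside the mouth. I'll continue down.

In the tool's units: 40 mm / 600 = 0.0667, 36 mm / 600 = 0.06.

{"name": "send_path", "arguments": {
  "rows": [
    [0, 0, 0, 0, 0, 0.01, 10],
    [0, 0, 0, 0, 0, 0.02, 10],
    [0, 0, 0, 0, 0, 0.03, 10],
    [0, 0, 0, 0, 0, 0.04, 10],
    [0, 0, 0, 0, 0, 0.05, 10],
    [0, 0, 0, 0, 0, 0.06, 10],
    [0, 0, 0, 0, 0, 0.0667, 10],
    [0, 0, 0, 0, 0, 0.0667, 10]
  ]
}}

```text
time: 8.1
tool_pos: [447.8, -190.7, 123.8]
tcp_rot: [180.0, -0.0, 162.1]
ft_force: [-0.1, 0.3, -0.1]
finger_gap: 20.6
grip_force: 59.0
```

In the tool's units: 12 mm / 600 = 0.02, 10 mm / 600 = 0.0167.

{"name": "send_path", "arguments": {
  "rows": [
    [0, 0, 0, 0, 0, 0.0067, 10],
    [0, 0, 0, 0, 0, 0.0117, 10],
    [0, 0, 0, 0, 0, 0.0167, 10],
    [0, 0, 0, 0, 0, 0.02, 10],
    [0, 0, 0, 0, 0, 0.02, 10],
    [0, 0, 0, 0, 0, 0.02, 10]
  ]
}}

```text
time: 8.85
tool_pos: [447.9, -190.8, 112.1]
tcp_rot: [180.0, -0.0, 162.1]
ft_force: [0.7, 0.1, 0.5]
finger_gap: 20.2
grip_force: 59.0
```

In the tool's units: 3 mm / 600 = 0.005, 2 mm / 600 = 0.0033.

{"name": "send_path", "arguments": {
  "rows": [
    [0, 0, 0, 0, 0, 0.0017, 10],
    [0, 0, 0, 0, 0, 0.0033, 10],
    [0, 0, 0, 0, 0, 0.005, 10],
    [0, 0, 0, 0, 0, 0.005, 10]
  ]
}}

```text
time: 9.35
tool_pos: [448.1, -190.9, 109.4]
tcp_rot: [-180.0, 0.0, 162.1]
ft_force: [-0.9, 0.1, 4.1]
finger_gap: 20.8
grip_force: 59.3
```

{"name": "send_path", "arguments": {
  "rows": [
    [0, 0, 0, 0, 0, 0.0017, 10],
    [0, 0, 0, 0, 0, 0.0033, 10]
  ]
}}

```text
time: 9.6
tool_pos: [448.3, -191.0, 109.2]
tcp_rot: [-180.0, 0.0, 162.1]
ft_force: [-10.9, 6.3, 26.0]
finger_gap: 20.6
grip_force: 61.1
```

Run:
```python
from bench import r
import cv2,pickle,numpy as np
d={n:r.snapshot(n) for n in("wrist","scene")}
pickle.dump(d,open('s5.pkl','wb'))
a=cv2.resize(d['wrist']['pixels'][200:440,215:415],None,fx=2.4,fy=2.4,interpolation=2)
b=cv2.resize(d['scene']['pixels'][225:321,270:340],None,fx=4,fy=6,interpolation=2)
print(a.shape,b.shape);cv2.imwrite('pics/m5.png',np.hstack([a,b]))
```

```text
(576, 480, 3) (576, 280, 3)
```

The force rises sharply to 26 N at TCP z = 109.2. The predicted home height is 109.3, so the cap is on the rim. I'll relax the press, release and retreat.

In the tool's units: -1 mm / 600 = -0.0017.

{"name": "send_path", "arguments": {
  "rows": [
    [0, 0, 0, 0, 0, -0.0017, 10],
    [0, 0, 0, 0, 0, -0.0017, 10],
    [0, 0, 0, 0, 0, -0.0017, 30],
    [0, 0, 0, 0, 0, -0.0017, 50],
    [0, 0, 0, 0, 0, -0.0017, 50],
    [0, 0, 0, 0, 0, -0.0017, 50]
  ],
  "grip_force": 20
}}

```text
time: 10.45
tool_pos: [447.9, -190.8, 108.1]
tcp_rot: [180.0, -0.0, 162.1]
ft_force: [-0.7, 0.4, 0.0]
finger_gap: 50.3
grip_force: 0.0
```

{"name": "send_path", "arguments": {
  "rows": [
    [0, 0, 0, 0, 0, -0.025, 50],
    [0, 0, 0, 0, 0, -0.0833, 50],
    [0, 0, 0, 0, 0, -0.1667, 50],
    [0, 0, 0, 0, 0, -0.2167, 50],
    [0, 0, 0, 0, 0, -0.2167, 50]
  ]
}}

```text
time: 11.08
tool_pos: [449.8, -191.8, 242.9]
tcp_rot: [-179.9, 0.4, 162.1]
ft_force: [0.1, 0.7, -0.1]
finger_gap: 50.0
grip_force: 0.0
```

Run:
```python
from bench import r
import cv2,pickle,numpy as np
d={n:r.snapshot(n) for n in("wrist","scene","top")}
pickle.dump(d,open('s6.pkl','wb'))
a=cv2.resize(d['wrist']['pixels'][170:370,215:415],None,fx=2.4,fy=2.4,interpolation=2)
b=cv2.resize(d['scene']['pixels'][240:336,285:337],None,fx=5,fy=5,interpolation=2)
cv2.imwrite('pics/m6.png',np.hstack([a,b]))
```

```text
(no output)
```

View pics/m6.png

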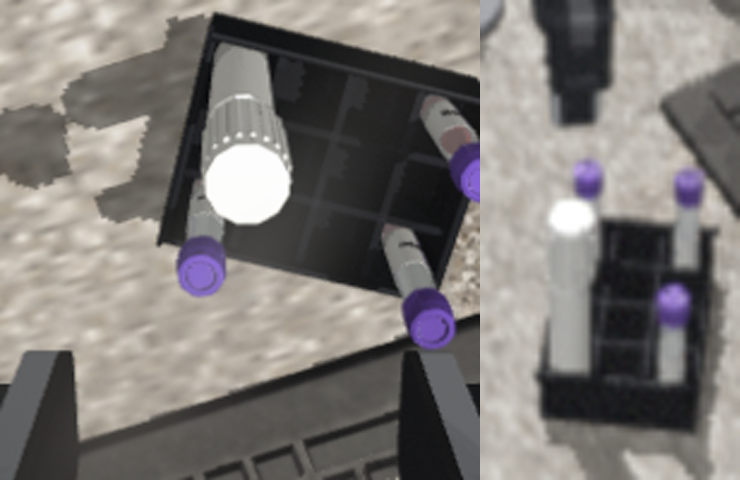

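The swab stands in the vial with its cap flush on the rim and aligned with the vial; the fingers are clear. One quick numeric check of the cap's height and position before handing in.

Run:
```python
import pickle,numpy as np
from h import *
d=pickle.load(open('s6.pkl','rb'));w=d['wrist'];p={}
for n,(a,b,c,e) in dict(wrist=(225,270,290,345),scene=(275,295,292,312)).items():
    ys,xs=np.where(d[n]['pixels'][a:b,c:e].min(2)>225);(x,y),rad=cv2.minEnclosingCircle(np.c_[xs,ys].astype(np.int32));p[n]=(x+c,y+a);print(n,p[n],rad)
    print(plane(d[n],p[n],144))
print(two(w,p['wrist'],d['scene'],p['scene']))
print('depth from cap size',w['pose'][2][3])
```

```text
wrist (317.5, 243.75714302062988) 18.789772033691406
[ 448.3 -190.4  144. ]
scene (302.9375, 283.0) 4.062600135803223
[ 447.4 -190.1  144. ]
(array([ 447.7, -190.4,  144.5]), np.float64(0.9))
depth from cap size 385.61785534403015
```

The cap top is at z = 144.5 mm (home is 144) and within about 1.5 mm of the vial's axis. I'll hand in.

```bash
python3 -c "
from bench import r
print(r.hand_in())"
```

```text
the job is handed in; nothing more can be done
None
```

The swab is upright in the open vial, released, with its cap on the rim (top measured at 144.5 mm, 144 expected); no bystander looked disturbed, and I handed the job in just after 11 s of the 42 s allowed, but no verdict came back and I couldn't see the follower directly.

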